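# Put the wrench sockets back in size order

## Task

Stand the four loose wrench sockets on the round pads of the storage strip in order of size, the largest on the pad next to the tall post and each next one smaller, so that the smallest is on the pad farthest from the post. Each socket stands upright with its open hexagon mouth up as now, one on each pad and well centred on it.

Things in the scene. Friction and masses are not known exactly. Their poses are not given: they have to be found in the camera images.
- socket_54: the largest and tallest of four loose bright steel wrench sockets (straight round sleeves with an open hexagon mouth on top), standing on the work table, mouth up: 54 mm across, 78 mm tall, 0.55 kg give or take 25 percent; origin at the centre of its flat underside, z up through the mouth
- socket_46: the second largest of four loose bright steel wrench sockets (straight round sleeves with an open hexagon mouth on top), standing on the work table, mouth up: 46 mm across, 66 mm tall, 0.38 kg give or take 25 percent; origin at the centre of its flat underside, z up through the mouth
- socket_38: the third largest of four loose bright steel wrench sockets (straight round sleeves with an open hexagon mouth on top), standing on the work table, mouth up: 38 mm across, 54 mm tall, 0.24 kg give or take 25 percent; origin at the centre of its flat underside, z up through the mouth
- socket_30: the smallest and shortest of four loose bright steel wrench sockets (straight round sleeves with an open hexagon mouth on top), standing on the work table, mouth up: 30 mm across, 42 mm tall, 0.14 kg give or take 25 percent; origin at the centre of its flat underside, z up through the mouth
- strip: fixed grey strip, 74 mm wide (its x), 410 mm long (its y), its plate's top 21 mm over the table, on 9 mm feet; origin on the table under its centre, z up. Four pads lie in a row on it, at x = 0 and y = -120, -40, 40, 120 mm. The post stands at one end (y = 180 or -180 mm, it varies), a low flat cap 6 mm high lies at the other
- pad_a: one of four like round black rubber pads fixed on the strip, 62 mm across, 2 mm thick, with a tiny white centre dot; origin at the centre of its underside, 21 mm over the table (a socket stands on its top, 23 mm over the table). The letter says nothing about its place in the row
- pad_b: one of four like round black rubber pads fixed on the strip, 62 mm across, 2 mm thick, with a tiny white centre dot; origin at the centre of its underside, 21 mm over the table (a socket stands on its top, 23 mm over the table). The letter says nothing about its place in the row
- pad_c: one of four like round black rubber pads fixed on the strip, 62 mm across, 2 mm thick, with a tiny white centre dot; origin at the centre of its underside, 21 mm over the table (a socket stands on its top, 23 mm over the table). The letter says nothing about its place in the row
- pad_d: one of four like round black rubber pads fixed on the strip, 62 mm across, 2 mm thick, with a tiny white centre dot; origin at the centre of its underside, 21 mm over the table (a socket stands on its top, 23 mm over the table). The letter says nothing about its place in the row
- post: steel post with a round head, upright at one end of the strip, 28 mm across at the foot, 26 at the head, 70 mm tall above the strip; origin at the centre of its foot, 21 mm over the table. The largest socket belongs at this end; the pads' centres are 60, 140, 220 and 300 mm from it
Things that resemble listed ones, but are neither listed nor needed, are in the scene too. Leave any purple or red look-alike of the socket_30 alone. What is shaped like the socket_54 but brown or pink is not meant.

How it is judged (in metres and radians):
At the end, for the whole second after the job is handed in: Counted from the post, the sockets of 54, 46, 38 and 30 mm stand on the first, second, third and fourth pad, each within 12 mm of its pad's centre along the row and 12 mm across it, upright (within 0.08 rad) with the mouth up, resting on the pad, at rest (horizontal distance between socket_54 and post between 0.048 and 0.0735 m and x of socket_54 in the frame of strip between -0.012 and 0.012 m and y of socket_54 in the frame of strip between -0.135 and 0.135 m and height (world z) of socket_54 between 0.019 and 0.027 m and angle between each of socket_54, socket_46, socket_38, socket_30's own z axis and vertical below 0.08 rad and linear speed of each of socket_54, socket_46, socket_38, socket_30 below 0.01 m/s and angular speed of each of socket_54, socket_46, socket_38, socket_30 below 0.1 rad/s and horizontal distance between socket_46 and post between 0.128 and 0.1535 m and x of socket_46 in the frame of strip between -0.012 and 0.012 m and y of socket_46 in the frame of strip between -0.135 and 0.135 m and height (world z) of socket_46 between 0.019 and 0.027 m and horizontal distance between socket_38 and post between 0.208 and 0.2335 m and x of socket_38 in the frame of strip between -0.012 and 0.012 m and y of socket_38 in the frame of strip between -0.135 and 0.135 m and height (world z) of socket_38 between 0.019 and 0.027 m and horizontal distance between socket_30 and post between 0.288 and 0.3135 m and x of socket_30 in the frame of strip between -0.012 and 0.012 m and y of socket_30 in the frame of strip between -0.135 and 0.135 m and height (world z) of socket_30 between 0.019 and 0.027 m); the robot touches nothing.
It also fails if it takes over 90 s, if anything falls off the work surface, if the arm or the gripper's body presses on something with over 40 N, if the wrist force passes 120 N, or if a joint passes its speed limit or range.

## Robot

A 6-joint arm with a two-finger parallel gripper is mounted at the origin on a cart in front of the work surface, level with it; the furniture and walls round the work are solid. World frame = base frame: x ahead of the robot, y to its left, z up, the work surface at z = 0. Lengths are in m, angles in degrees, forces in N, time in s.
With the tool pointing down it reaches from about 0.35 to 0.875 m from the base axis. Payload 4.2 kg.
Tool frame: the origin (TCP) lies at the very end of the fingers, on their centre line; the grasp point (between the pads) lies 19 mm behind it; z points along the fingers, y is the line along which they close (so a half turn about z gives the same grasp; the last joint's range is limited). The gripper opens to 85 mm and grips with 20 to 120 N. Pads are 22 mm wide; open, the fingers measure 114 mm over their backs; the gripper's body (76 mm by 85 mm) begins 54 mm behind the grasp point. The pads swing forward as they close: fully open they stand 13 mm farther back than shut.
Start: joints at [82.483, 22.042, 0.453, 0, -68.411, -14.817], TCP at [0.237, 0.578, 0.231] pointing down, gripper open.
Joint ranges: [-179.83, 179.83], [-69.29, 118.12], [-61.27, 80.66], [-181.25, 117.63], [-171.15, -9.14], [-177.46, 177.46]. Speed limits (degrees/s): [159.86, 159.86, 180, 180, 180, 180].

## Interface

Orientations are given as [roll, pitch, yaw] about the fixed x, y, z axes, in that order (R = Rz(yaw) Ry(pitch) Rx(roll)).
In Python, from station import ctrl gives the robot as it stands. The module is installed in compiled form; this text tells all that it offers.
- The arm moves only by the tool carry_out, never from a script. Its argument "deltas" is a list of rows, each a list of 5 numbers: the opening, from -1 (shut) to 1 (fully open), then the shift along the tool's x, y, z as a fraction of full scale, then the turn about the tool's z as a fraction of full scale. A call has 1 to 8 rows; each row shifts and turns the commanded pose from where the row before left it, along the tool's axes as they then stand; what a row does not reach is not made up. Full scale, the value 1, is 0.025 m for a shift and 0.1 rad for a turn. A row lasts 1/12 s, in which the tool goes at most 41.7 mm and 7.16 degrees, less where a joint would pass 70% of its speed; a pose out of reach is approached as far as the arm can. A call with a number of a shift or a turn outside -1 to 1 is refused whole. A call with a gripper value outside its range is refused whole. The fingers move at their own pace and stop on an object; the grip force is fixed at half the most. Time passes only in rows, so rows that do not move let the fingers close. It gives the time, the measured TCP pose, the force, the opening and the grip force at its end, in the units of the state.
- ctrl.sense(): the state, without advancing time (a new reading comes with each control period).
- ctrl.snapshot(name): name is "scene" or "top" or "wrist"; returns the picture (480x640x3 uint8, red, green, blue); there is no depth.
- ctrl.camera_info(name): a dict with "K" (3x3 intrinsics, pixels), "R" (3x3) and "t" (3): a world point X has camera coordinates R X + t. Camera axes: x right, y down, z forward; pixel columns grow to the right and rows downward; lengths in m; the calibration is good to about 2 mm. The wrist camera is an equidistant fisheye: a pixel r from the principal point sees the ray r / f radians off the axis. A picture is of the moment at which its call begins: read the wrist's pose just before it. camera_info takes no time and is no camera call; for the wrist camera it gives the pose at the moment of the call.
- ctrl.finish_job(): hands the job in; it is judged then, once.
The state is a dict: "time_s": time; "q": joint angles; "qvel": joint speeds; "joint_efforts": joint torques, N m; "ee_pos": TCP position; "tool_rot": TCP orientation; "contact_force": force on the tool from outside, world axes, zero at the start; "ft_torque": the same for the moment, N m; "width": opening from 0.0 (shut) to 1.0 (fully open); "grip_force": force on a finger pad.
Only numpy, scipy, OpenCV 4.12 (cv2) and the standard library are available. Lean on these libraries where they do the work, as an engineer would, in place of code of your own. Each camera call takes 0.05 s, during which the arm holds its last target. There are 200 camera calls.

## Working session

There is one attempt and no reset: what is moved stays moved. The work goes in short steps, Python scripts to look and compute and a tool call to move; the robot and the scene stay as the last step left them, time stands still between calls to the robot, and variables do not carry over. Pictures are saved under pics/ and viewed, at most 14 in all, crops included, and the job is handed in when it is done.

Besides the shell and the picture viewer there is one more tool, called after ">>>" as name(argument=value, ...) on one line, values as JSON. carry_out: Moves the arm, as the interface text tells. Its arguments: {"type":"object","properties":{"deltas":{"type":"array"}},"required":["deltas"]}

```bash
mkdir -p pics; python3 - <<'E'
from station import ctrl
import cv2
for n in("top","scene"):
    cv2.imwrite(f"pics/{n}0.png",ctrl.snapshot(n)[:,:,::-1])
    c=ctrl.camera_info(n);print(n,c)
print(ctrl.sense())
E
```

```text
top {'K': array([[533.58923706,   0.        , 319.74922311],
       [  0.        , 533.58923706, 238.33028858],
       [  0.        ,   0.        ,   1.        ]]), 'R': array([[ 0.01171567, -0.99990306, -0.00752388],
       [-0.98826358, -0.01043253, -0.15240165],
       [ 0.15230838,  0.00922107, -0.98829   ]]), 't': array([0.05614895, 0.58289811, 0.95226656])}
scene {'K': array([[517.88706293,   0.        , 324.60600723],
       [  0.        , 517.88706293, 244.68329644],
       [  0.        ,   0.        ,   1.        ]]), 'R': array([[ 0.65344449, -0.75697049,  0.00244577],
       [-0.56225245, -0.48751504, -0.66798299],
       [ 0.50683576,  0.43511466, -0.74417252]]), 't': array([-0.32178806,  0.41252299,  0.58049428])}
{'time_s': 0.1, 'q': array([ 8.24823886e+01,  2.20876206e+01,  3.87268574e-01, -2.28829213e-02,
       -6.84129884e+01, -1.48160168e+01]), 'qvel': array([-0.08750905, -0.17047833,  0.15799532,  0.09873121,  0.01140761,
       -0.05314516]), 'joint_efforts': array([ 4.00524714e-04, -3.93319809e+01,  1.88928187e+01,  4.19789180e+00,
       -2.61488509e-03,  4.88320424e-06]), 'ee_pos': array([0.23730088, 0.57762927, 0.23032165]), 'tool_rot': array([ 1.79884990e+02, -8.42901101e-03, -2.23420597e+01]), 'contact_force': array([ 0.15679861, -0.25789265, -0.02146207]), 'ft_torque': array([-0.04148697,  0.01799096, -0.01567837]), 'grip_force': 0.0, 'width': 0.9979374535321409}
```

View pics/top0.png

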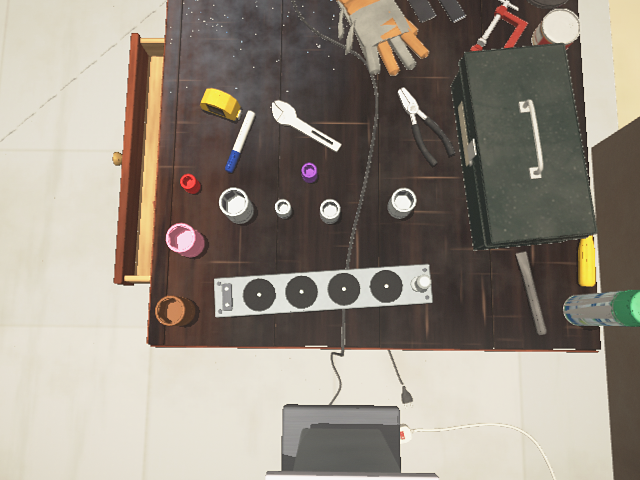

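View pics/scene0.png

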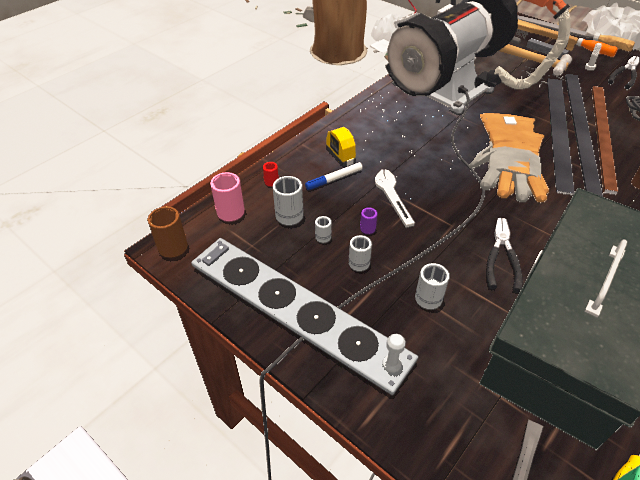

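The top view shows four bright steel sockets at (236,205), (403,203), (330,210) and (283,209). By size these are 54, 46, 38 and 30. The look-alikes are red (190,183), purple (309,172), pink (185,240) and brown (175,310); their colours rule them out. The post is at the right end (422,283), and the pads run right to left at (386,286), (344,289), (302,292) and (259,295). I'll confirm with an enlarged crop.

```bash
python3 - <<'E'
import cv2
a=cv2.imread("pics/top0.png")[150:350,190:450]
cv2.imwrite("pics/c1.png",cv2.resize(a,None,fx=3,fy=3,interpolation=cv2.INTER_CUBIC))
E
```

```text
(no output)
```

View pics/c1.png

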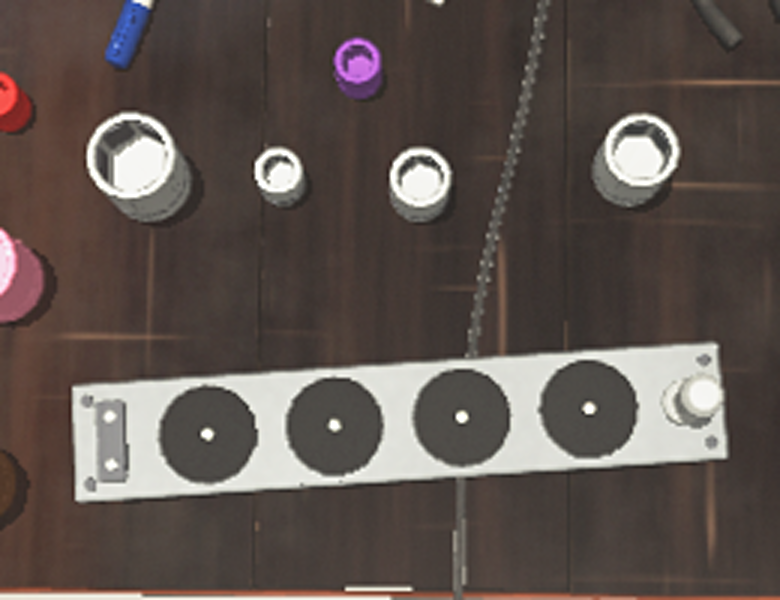

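```bash
cat >h.py <<'E'
import numpy as np
def w(ci,u,v,z):
    d=ci["R"].T@np.linalg.solve(ci["K"],[u,v,1.]); o=-ci["R"].T@ci["t"]
    return o+d*(z-o[2])/d[2]
def px(ci,X):
    p=ci["K"]@(ci["R"]@np.array(X)+ci["t"]); return p[:2]/p[2]
E
python3 - <<'E'
from h import *
from station import ctrl
c=ctrl.camera_info("top"); s=ctrl.camera_info("scene")
f=lambda x,y,z:w(c,190+(x+.5)/3-.5,150+(y+.5)/3-.5,z)
for n,x,y,z,l,r in((54,132,157,.078,88,177),(46,642,152,.066,604,680),(38,421,179,.054,390,452),(30,279,172,.042,255,304)):
    p=f(x,y,z);print(n,p.round(4),"r",np.hypot(*p[:2]).round(3),"dia",np.linalg.norm(f(l,y,z)-f(r,y,z)).round(4),"scene",px(s,p).round(1))
P=[f(x,y,.023) for x,y in((589,408),(461,417),(334,425),(207,434))]
for p in P:print(p.round(4),px(s,p).round(1))
d=P[3]-P[0];print(np.linalg.norm(d),np.degrees(np.arctan2(d[1],d[0])))
E
```

```text
54 [0.6426 0.2204 0.078 ] r 0.679 dia 0.0543 scene [287.  185.2]
46 [ 0.6516 -0.0917  0.066 ] r 0.658 dia 0.0467 scene [434.  274.2]
38 [0.6358 0.0441 0.054 ] r 0.637 dia 0.0386 scene [360.1 243.2]
30 [0.6419 0.1335 0.042 ] r 0.656 dia 0.0309 scene [322.8 221.6]
[ 0.4968 -0.0629  0.023 ] [357.8 342.3]
[0.4902 0.0173 0.023 ] [315.4 316.2]
[0.4843 0.0969 0.023 ] [276.7 291.9]
[0.4778 0.1765 0.023 ] [240.6 269.6]
0.24021001570851902 94.52867573878486
```

The rim diameters, the pad row length (0.240 m) and the scene-camera reprojections all agree. I'll grip across the strip (yaw -85.5), starting by turning and approaching the 54 socket.

>>> carry_out(deltas=[[1, 0, 0, 0, 1], [1, 0, 0, 0, 1], [1, 0, 0, 0, 1], [1, 0, 0, 0, 1], [1, 0, 0, 0, 1], [1, 0, 0, 0, 1], [1, 0, 0, 0, 1], [1, 0, 0, 0, 1]])

```text
time_s: 0.77
ee_pos: [0.2373, 0.5778, 0.2306]
tool_rot: [179.9, -0.1, -68.5]
contact_force: [-0.3, -0.4, -0.4]
width: 0.999
grip_force: 0.0
```

>>> carry_out(deltas=[[1, 0, 0, 0, 1], [1, 0, 0, 0, 1], [1, 0, 0, 0, 1], [1, 0.7, -0.7, 0, 0], [1, 0.7, -0.7, 0, 0], [1, 0.7, -0.7, 0, 0], [1, 0.7, -0.7, 0, 0], [1, 0.7, -0.7, 0, 0]])

```text
time_s: 1.43
ee_pos: [0.3323, 0.4969, 0.2307]
tool_rot: [180.0, -0.1, -85.3]
contact_force: [0.1, 0.2, 0.0]
width: 1.003
grip_force: 0.0
```

>>> carry_out(deltas=[[1, 0.8, -0.8, 0, 0], [1, 0.8, -0.8, 0, 0], [1, 0.8, -0.8, 0, 0], [1, 0.8, -0.8, 0, 0], [1, 0.8, -0.8, 0, 0], [1, 0.8, -0.8, 0, 0], [1, 0.8, -0.8, 0, 0], [1, 0.8, -0.8, 0, 0]])

```text
time_s: 2.1
ee_pos: [0.5049, 0.3502, 0.2308]
tool_rot: [179.9, -0.0, -85.4]
contact_force: [0.2, -0.4, -0.1]
width: 1.002
grip_force: 0.0
```

```bash
cat >>h.py <<'E'
S={54:(.6426,.2204),46:(.6516,-.0917),38:(.6358,.0441),30:(.6419,.1335)}
P={54:(.4968,-.0629),46:(.4902,.0173),38:(.4843,.0969),30:(.4778,.1765)}
def go(s,xy,z,yaw=-85.47):
    from scipy.spatial.transform import Rotation as Ro
    R=Ro.from_euler("xyz",s["tool_rot"],degrees=True).as_matrix()
    d=R.T@(np.array([*xy,z])-s["ee_pos"])/.025
    print("t",round(s["time_s"],2),s["ee_pos"].round(4),s["tool_rot"].round(2),"w",round(s["width"],3),"F",s["grip_force"],"| units",d.round(2),"turn",round(-np.radians(yaw-s["tool_rot"][2])/.1,2))
E
python3 -c "
from h import *
from station import ctrl
go(ctrl.sense(),S[54],.03)"
```

```text
t 2.1 [0.5049 0.3502 0.2308] [ 1.7995e+02 -3.0000e-02 -8.5360e+01] w 1.002 F 0.0 | units [ 5.62 -5.08  8.03] turn 0.02
```

>>> carry_out(deltas=[[1, 0.8, -0.73, 0, 0], [1, 0.8, -0.73, 0, 0], [1, 0.8, -0.73, 0, 0], [1, 0.8, -0.73, 0, 0], [1, 0.8, -0.73, 0, 0], [1, 0.8, -0.73, 0, 0], [1, 0.82, -0.7, 0, 0], [1, 0, 0, 0, 0]])

```text
time_s: 2.77
ee_pos: [0.6445, 0.2181, 0.2299]
tool_rot: [179.9, -0.1, -85.6]
contact_force: [-0.1, 0.2, -0.1]
width: 0.997
grip_force: 0.0
```

>>> carry_out(deltas=[[1, 0, 0, 0.8, 0], [1, 0, 0, 0.8, 0], [1, 0, 0, 0.8, 0], [1, 0, 0, 0.8, 0], [1, 0, 0, 0.8, 0], [1, 0, 0, 0, 0]])

```text
time_s: 3.27
ee_pos: [0.6389, 0.2207, 0.1258]
tool_rot: [179.4, -0.2, -85.4]
contact_force: [-1.0, -0.6, -0.7]
width: 0.997
grip_force: 0.0
```

```bash
python3 -c "
from h import *
from station import ctrl
import cv2
s=ctrl.sense();go(s,S[54],.03)
cv2.imwrite('pics/w1.png',ctrl.snapshot('wrist')[:,:,::-1])"
```

```text
t 3.27 [0.6389 0.2207 0.1258] [179.44  -0.18 -85.41] w 0.997 F 0.0 | units [ 0.01 -0.19  3.83] turn 0.01
```

View pics/w1.png

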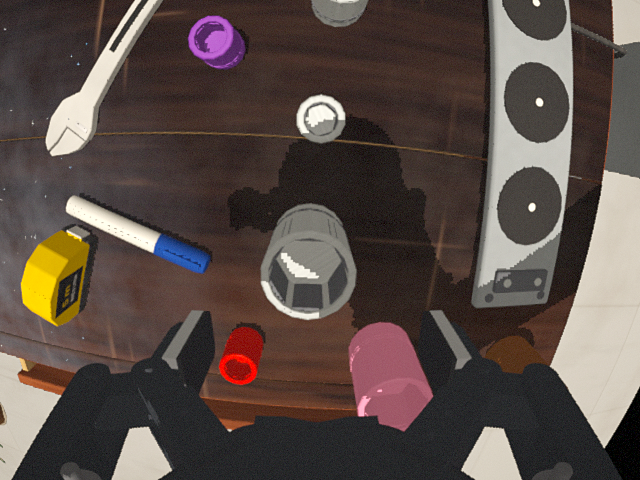

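The wrist view shows the 54 socket between the fingers, with its mouth at (308,280). The red and pink look-alikes are clear of it. Descending and gripping.

>>> carry_out(deltas=[[1, 0, 0, 0.8, 0], [1, 0, 0, 0.8, 0], [1, 0, 0, 0.8, 0], [1, 0, 0, 0.7, 0], [1, 0, 0, 0.7, 0], [1, 0, 0, 0, 0], [1, 0, 0, 0, 0]])

```text
time_s: 3.9
ee_pos: [0.6425, 0.2219, 0.0369]
tool_rot: [-180.0, -0.0, -85.3]
contact_force: [1.0, -0.1, 0.7]
width: 0.995
grip_force: 0.0
```

```bash
python3 -c "
from h import *
from station import ctrl
s=ctrl.sense();go(s,S[54],.03)"
```

```text
t 3.9 [0.6425 0.2219 0.0369] [-1.7999e+02 -2.0000e-02 -8.5330e+01] w 0.995 F 0.0 | units [ 0.06 -0.    0.28] turn 0.02
```

>>> carry_out(deltas=[[-1, 0, 0, 0, 0], [-1, 0, 0, 0, 0], [-1, 0, 0, 0, 0], [-1, 0, 0, 0, 0], [-1, 0, 0, 0, 0], [-1, 0, 0, 0, 0], [-1, 0, 0, 0, 0], [-1, 0, 0, 0, 0]])

```text
time_s: 4.57
ee_pos: [0.6432, 0.2224, 0.0389]
tool_rot: [-179.8, 0.1, -85.3]
contact_force: [-1.0, 0.3, 5.3]
width: 0.612
grip_force: 64.3
```

>>> carry_out(deltas=[[-1, 0, 0, -0.4, 0], [-1, 0, 0, -0.7, 0], [-1, 0, 0, -0.8, 0], [-1, 0, 0, -0.8, 0], [-1, 0, 0, -0.8, 0], [-1, 0, 0, -0.8, 0], [-1, 0, 0, -0.7, 0], [-1, 0, 0, 0, 0]])

```text
time_s: 5.23
ee_pos: [0.6434, 0.2222, 0.1651]
tool_rot: [-179.7, 0.1, -85.3]
contact_force: [2.0, -0.3, -4.5]
width: 0.612
grip_force: 64.9
```

```bash
python3 -c "
from h import *
from station import ctrl
s=ctrl.sense();go(s,P[54],.06)"
```

```text
t 5.23 [0.6434 0.2222 0.1651] [-1.7968e+02  1.3000e-01 -8.5350e+01] w 0.612 F 64.86190840601921 | units [10.9   6.79  4.14] turn 0.02
```

>>> carry_out(deltas=[[-1, 0.4, 0.25, 0, 0], [-1, 0.7, 0.44, 0, 0], [-1, 0.8, 0.5, 0, 0], [-1, 0.8, 0.5, 0, 0], [-1, 0.8, 0.5, 0, 0], [-1, 0.8, 0.5, 0, 0], [-1, 0.8, 0.5, 0, 0], [-1, 0.8, 0.5, 0, 0]])

```text
time_s: 5.9
ee_pos: [0.5593, 0.0655, 0.1589]
tool_rot: [179.7, -0.0, -85.4]
contact_force: [0.8, -0.0, -6.6]
width: 0.62
grip_force: 64.7
```

>>> carry_out(deltas=[[-1, 0.8, 0.5, 0, 0], [-1, 0.8, 0.5, 0, 0], [-1, 0.8, 0.5, 0, 0], [-1, 0.8, 0.5, 0, 0], [-1, 0.8, 0.5, 0, 0], [-1, 0.7, 0.4, 0, 0], [-1, 0.3, 0.2, 0, 0], [-1, 0, 0, 0, 0]])

```text
time_s: 6.57
ee_pos: [0.4919, -0.0654, 0.1597]
tool_rot: [179.7, 0.0, -85.5]
contact_force: [0.0, 1.1, -7.5]
width: 0.611
grip_force: 64.7
```

>>> carry_out(deltas=[[-1, 0, 0, 0.5, 0], [-1, 0, 0, 0.7, 0], [-1, 0, 0, 0.7, 0], [-1, 0, 0, 0.5, 0], [-1, 0, 0, 0.3, 0], [-1, 0, 0, 0, 0], [-1, 0, 0, 0, 0], [-1, 0, 0, 0, 0]])

```text
time_s: 7.23
ee_pos: [0.4959, -0.0634, 0.0945]
tool_rot: [-179.9, -0.0, -85.3]
contact_force: [0.2, 0.1, -6.8]
width: 0.614
grip_force: 64.6
```

```bash
python3 -c "
from h import *
from station import ctrl
import cv2
s=ctrl.sense();go(s,P[54],.0615)
cv2.imwrite('pics/s1.png',cv2.resize(ctrl.snapshot('scene')[200:400,180:440,::-1],None,fx=3,fy=3))"
```

```text
t 7.23 [ 0.4959 -0.0634  0.0945] [-1.799e+02 -1.000e-02 -8.533e+01] w 0.614 F 64.62788075208664 | units [-0.02 -0.04  1.32] turn 0.02
```

View pics/s1.png

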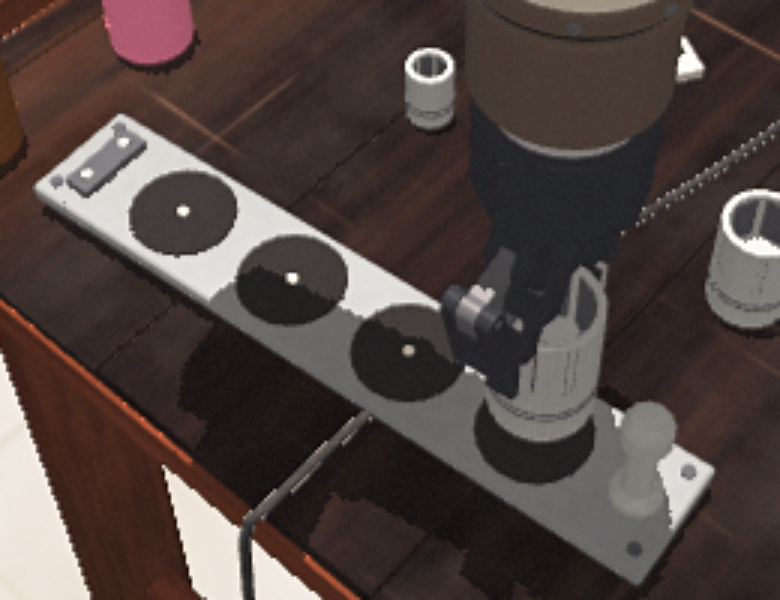

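The socket hangs upright over the pad next to the post, at crop (540,380), and the alignment looks right. Lowering gently to contact.

>>> carry_out(deltas=[[-1, 0, 0, 0.4, 0], [-1, 0, 0, 0.4, 0], [-1, 0, 0, 0.2, 0], [-1, 0, 0, 0.1, 0], [-1, 0, 0, 0, 0], [-1, 0, 0, 0, 0]])

```text
time_s: 7.78
ee_pos: [0.4955, -0.0636, 0.0668]
tool_rot: [-179.9, -0.0, -85.3]
contact_force: [-0.1, -0.1, -5.9]
width: 0.613
grip_force: 64.7
```

>>> carry_out(deltas=[[-1, 0, 0, 0.06, 0], [-1, 0, 0, 0.06, 0], [-1, 0, 0, 0, 0], [-1, 0, 0, 0, 0]])

```text
time_s: 8.12
ee_pos: [0.495, -0.0637, 0.0634]
tool_rot: [-180.0, -0.0, -85.4]
contact_force: [-0.4, -0.2, -6.3]
width: 0.612
grip_force: 64.7
```

>>> carry_out(deltas=[[-1, 0, 0, 0.04, 0], [-1, 0, 0, 0.04, 0], [-1, 0, 0, 0, 0], [-1, 0, 0, 0, 0]])

```text
time_s: 8.45
ee_pos: [0.4952, -0.0637, 0.062]
tool_rot: [-180.0, -0.0, -85.3]
contact_force: [-1.9, -0.1, 0.2]
width: 0.615
grip_force: 65.3
```

>>> carry_out(deltas=[[0.5, 0, 0, 0, 0], [1, 0, 0, 0, 0], [1, 0, 0, 0, 0], [1, 0, 0, 0, 0], [1, 0, 0, 0, 0], [1, 0, 0, -0.4, 0], [1, 0, 0, -0.8, 0], [1, 0, 0, -0.8, 0]])

```text
time_s: 9.12
ee_pos: [0.4945, -0.0638, 0.1113]
tool_rot: [179.9, -0.0, -85.4]
contact_force: [1.1, -0.2, -0.3]
width: 1.002
grip_force: 0.0
```

>>> carry_out(deltas=[[1, 0, 0, -0.8, 0], [1, 0, 0, -0.8, 0], [1, 0, 0, -0.8, 0], [1, 0, 0, 0, 0]])

```text
time_s: 9.45
ee_pos: [0.4977, -0.0636, 0.1756]
tool_rot: [-179.5, -0.0, -85.3]
contact_force: [1.0, 0.9, 0.0]
width: 1.001
grip_force: 0.0
```

```bash
python3 -c "
from h import *
from station import ctrl
s=ctrl.sense();go(s,S[46],.027)"
```

```text
t 9.45 [ 0.4977 -0.0636  0.1756] [-1.7949e+02 -3.0000e-02 -8.5300e+01] w 1.001 F 0.0 | units [ 1.62 -5.99  6.  ] turn 0.03
```

>>> carry_out(deltas=[[1, 0.2, -0.6, 0, 0], [1, 0.2, -0.8, 0, 0], [1, 0.2, -0.8, 0, 0], [1, 0.2, -0.8, 0, 0], [1, 0.2, -0.8, 0, 0], [1, 0.2, -0.8, 0, 0], [1, 0.2, -0.8, 0, 0], [1, 0.22, -0.6, 0, 0]])

```text
time_s: 10.12
ee_pos: [0.649, -0.092, 0.1702]
tool_rot: [180.0, 0.0, -85.4]
contact_force: [1.0, 0.6, 0.3]
width: 1.0
grip_force: 0.0
```

>>> carry_out(deltas=[[1, 0, 0, 0, 0], [1, 0, 0, 0.7, 0], [1, 0, 0, 0.8, 0], [1, 0, 0, 0.8, 0], [1, 0, 0, 0.7, 0], [1, 0, 0, 0, 0], [1, 0, 0, 0, 0]])

```text
time_s: 10.7
ee_pos: [0.6467, -0.0919, 0.0953]
tool_rot: [179.8, -0.0, -85.3]
contact_force: [-0.2, -0.5, -0.2]
width: 0.999
grip_force: 0.0
```

```bash
python3 -c "
from h import *
from station import ctrl
s=ctrl.sense();go(s,S[46],.027)"
```

```text
t 10.7 [ 0.6467 -0.0919  0.0953] [ 1.7983e+02 -1.0000e-02 -8.5350e+01] w 0.999 F 0.0 | units [ 0.01 -0.2   2.73] turn 0.02
```

>>> carry_out(deltas=[[1, 0, -0.1, 0.6, 0], [1, 0, -0.05, 0.7, 0], [1, 0, 0, 0.7, 0], [1, 0, 0, 0.5, 0], [1, 0, 0, 0.2, 0], [1, 0, 0, 0, 0], [1, 0, 0, 0, 0], [1, 0, 0, 0, 0]])

```text
time_s: 11.37
ee_pos: [0.6525, -0.0916, 0.0303]
tool_rot: [-179.9, -0.0, -85.3]
contact_force: [0.1, 0.5, 0.4]
width: 0.999
grip_force: 0.0
```

>>> carry_out(deltas=[[-1, 0, 0, 0, 0], [-1, 0, 0, 0, 0], [-1, 0, 0, 0, 0], [-1, 0, 0, 0, 0], [-1, 0, 0, 0, 0], [-1, 0, 0, 0, 0], [-1, 0, 0, 0, 0], [-1, 0, 0, 0, 0]])

```text
time_s: 12.03
ee_pos: [0.6523, -0.0915, 0.0298]
tool_rot: [-179.9, -0.0, -85.3]
contact_force: [-0.1, 0.7, 5.1]
width: 0.504
grip_force: 62.9
```

>>> carry_out(deltas=[[-1, 0, 0, -0.4, 0], [-1, 0, 0, -0.7, 0], [-1, 0, 0, -0.8, 0], [-1, 0, 0, -0.8, 0], [-1, 0, 0, -0.8, 0], [-1, 0, 0, -0.8, 0], [-1, 0, 0, -0.7, 0], [-1, 0, 0, 0, 0]])

```text
time_s: 12.7
ee_pos: [0.6529, -0.0918, 0.1573]
tool_rot: [-179.7, -0.0, -85.3]
contact_force: [-0.2, -0.0, -1.5]
width: 0.503
grip_force: 62.1
```

```bash
python3 -c "
from h import *
from station import ctrl
s=ctrl.sense();go(s,P[46],.05)"
```

```text
t 12.7 [ 0.6529 -0.0918  0.1573] [-1.7968e+02 -4.0000e-02 -8.5350e+01] w 0.503 F 62.11066904012114 | units [-4.88  6.16  4.26] turn 0.02
```

>>> carry_out(deltas=[[-1, -0.3, 0.36, 0, 0], [-1, -0.5, 0.64, 0, 0], [-1, -0.5, 0.64, 0, 0], [-1, -0.6, 0.75, 0, 0], [-1, -0.6, 0.75, 0, 0], [-1, -0.6, 0.75, 0, 0], [-1, -0.6, 0.75, 0, 0], [-1, -0.6, 0.75, 0, 0]])

```text
time_s: 13.37
ee_pos: [0.5059, 0.0048, 0.1518]
tool_rot: [179.8, -0.0, -85.4]
contact_force: [-0.3, 0.8, -3.3]
width: 0.503
grip_force: 62.0
```

>>> carry_out(deltas=[[-1, -0.4, 0.5, 0, 0], [-1, -0.18, 0.27, 0, 0], [-1, 0, 0, 0, 0], [-1, 0, 0, 0.5, 0], [-1, 0, 0, 0.7, 0], [-1, 0, 0, 0.7, 0], [-1, 0, 0, 0.6, 0], [-1, 0, 0, 0.3, 0]])

```text
time_s: 14.03
ee_pos: [0.4876, 0.0167, 0.0814]
tool_rot: [179.8, -0.0, -85.4]
contact_force: [-0.0, -0.9, -3.0]
width: 0.498
grip_force: 61.9
```

>>> carry_out(deltas=[[-1, 0, 0, 0, 0], [-1, 0, 0, 0, 0], [-1, 0, 0, 0, 0]])

```text
time_s: 14.28
ee_pos: [0.4892, 0.0176, 0.0845]
tool_rot: [-179.9, 0.0, -85.4]
contact_force: [0.1, 0.2, -2.5]
width: 0.503
grip_force: 61.9
```

```bash
python3 -c "
from h import *
from station import ctrl
s=ctrl.sense();go(s,P[46],.053)"
```

```text
t 14.28 [0.4892 0.0176 0.0845] [-1.7991e+02  1.0000e-02 -8.5360e+01] w 0.503 F 61.917488160543144 | units [ 0.02 -0.04  1.26] turn 0.02
```

>>> carry_out(deltas=[[-1, 0, -0.04, 0.4, 0], [-1, 0, 0, 0.4, 0], [-1, 0, 0, 0.2, 0], [-1, 0, 0, 0.1, 0], [-1, 0, 0, 0.08, 0], [-1, 0, 0, 0, 0], [-1, 0, 0, 0, 0]])

```text
time_s: 14.87
ee_pos: [0.4895, 0.0177, 0.0546]
tool_rot: [-180.0, 0.0, -85.3]
contact_force: [0.1, -0.2, -2.1]
width: 0.505
grip_force: 62.0
```

>>> carry_out(deltas=[[-1, 0, 0, 0.05, 0], [-1, 0, 0, 0.05, 0], [-1, 0, 0, 0, 0], [-1, 0, 0, 0, 0]])

```text
time_s: 15.2
ee_pos: [0.4896, 0.0178, 0.0528]
tool_rot: [-179.9, 0.0, -85.3]
contact_force: [-1.9, 0.4, 4.5]
width: 0.503
grip_force: 62.8
```

Contact. Releasing and going up.

>>> carry_out(deltas=[[0.5, 0, 0, 0, 0], [1, 0, 0, 0, 0], [1, 0, 0, 0, 0], [1, 0, 0, 0, 0], [1, 0, 0, 0, 0], [1, 0, 0, -0.4, 0], [1, 0, 0, -0.8, 0], [1, 0, 0, -0.8, 0]])

```text
time_s: 15.87
ee_pos: [0.4885, 0.0174, 0.1016]
tool_rot: [179.9, -0.0, -85.4]
contact_force: [1.2, -0.1, 0.1]
width: 1.003
grip_force: 0.0
```

>>> carry_out(deltas=[[1, 0, 0, -0.8, 0], [1, 0, 0, -0.8, 0], [1, 0, 0, -0.6, 0], [1, 0, 0, 0, 0]])

```text
time_s: 16.2
ee_pos: [0.4913, 0.0181, 0.1601]
tool_rot: [-179.6, 0.1, -85.3]
contact_force: [0.3, -0.1, -0.6]
width: 0.998
grip_force: 0.0
```

```bash
python3 -c "
from h import *
from station import ctrl
s=ctrl.sense();go(s,S[38],.016)"
```

```text
t 16.2 [0.4913 0.0181 0.1601] [-1.7959e+02  6.0000e-02 -8.5320e+01] w 0.998 F 0.0 | units [-0.56 -5.81  5.8 ] turn 0.03
```

>>> carry_out(deltas=[[1, -0.07, -0.6, 0, 0], [1, -0.07, -0.8, 0, 0], [1, -0.07, -0.8, 0, 0], [1, -0.07, -0.8, 0, 0], [1, -0.07, -0.8, 0, 0], [1, -0.07, -0.8, 0, 0], [1, -0.07, -0.8, 0, 0], [1, -0.07, -0.5, 0, 0]])

```text
time_s: 16.87
ee_pos: [0.6363, 0.0436, 0.155]
tool_rot: [179.9, -0.0, -85.4]
contact_force: [-0.3, 0.2, -0.4]
width: 0.996
grip_force: 0.0
```

>>> carry_out(deltas=[[0.7, 0, 0, 0, 0], [0.7, 0, 0, 0.7, 0], [0.7, 0, 0, 0.8, 0], [0.7, 0, 0, 0.8, 0], [0.7, 0, 0, 0.7, 0], [0.7, 0, 0, 0, 0], [0.7, 0, 0, 0, 0], [0.7, 0, 0, 0, 0]])

```text
time_s: 17.53
ee_pos: [0.6354, 0.0435, 0.0826]
tool_rot: [-179.9, -0.0, -85.3]
contact_force: [-0.2, -0.3, 0.1]
width: 0.851
grip_force: 0.0
```

```bash
python3 -c "
from h import *
from station import ctrl
s=ctrl.sense();go(s,S[38],.018)"
```

```text
t 17.53 [0.6354 0.0435 0.0826] [-1.7994e+02 -1.0000e-02 -8.5340e+01] w 0.851 F 0.0 | units [-0.02 -0.02  2.58] turn 0.02
```

>>> carry_out(deltas=[[0.7, 0, 0, 0.6, 0], [0.7, 0, 0, 0.7, 0], [0.7, 0, 0, 0.7, 0], [0.7, 0, 0, 0.4, 0], [0.7, 0, 0, 0.15, 0], [0.7, 0, 0, 0, 0], [0.7, 0, 0, 0, 0], [0.7, 0, 0, 0, 0]])

```text
time_s: 18.2
ee_pos: [0.636, 0.0438, 0.0195]
tool_rot: [-179.9, 0.0, -85.3]
contact_force: [-0.3, -0.1, -0.0]
width: 0.847
grip_force: 0.0
```

>>> carry_out(deltas=[[-1, 0, 0, 0, 0], [-1, 0, 0, 0, 0], [-1, 0, 0, 0, 0], [-1, 0, 0, 0, 0], [-1, 0, 0, 0, 0], [-1, 0, 0, 0, 0], [-1, 0, 0, 0, 0], [-1, 0, 0, 0, 0]])

```text
time_s: 18.87
ee_pos: [0.6359, 0.0437, 0.0192]
tool_rot: [-179.9, 0.0, -85.3]
contact_force: [-0.2, 0.3, 5.8]
width: 0.404
grip_force: 60.7
```

>>> carry_out(deltas=[[-1, 0, 0, -0.4, 0], [-1, 0, 0, -0.7, 0], [-1, 0, 0, -0.8, 0], [-1, 0, 0, -0.8, 0], [-1, 0, 0, -0.8, 0], [-1, 0, 0, -0.8, 0], [-1, 0, 0, -0.7, 0], [-1, 0, 0, 0, 0]])

```text
time_s: 19.53
ee_pos: [0.6366, 0.0438, 0.1467]
tool_rot: [-179.7, 0.0, -85.3]
contact_force: [0.5, 0.3, -2.1]
width: 0.409
grip_force: 60.4
```

```bash
python3 -c "
from h import *
from station import ctrl
s=ctrl.sense();go(s,P[38],.05)"
```

```text
t 19.53 [0.6366 0.0438 0.1467] [-1.7965e+02  4.0000e-02 -8.5330e+01] w 0.409 F 60.433653036598116 | units [-2.61  5.92  3.84] turn 0.02
```

>>> carry_out(deltas=[[-1, -0.2, 0.4, 0, 0], [-1, -0.3, 0.7, 0, 0], [-1, -0.4, 0.8, 0, 0], [-1, -0.4, 0.8, 0, 0], [-1, -0.4, 0.8, 0, 0], [-1, -0.4, 0.8, 0, 0], [-1, -0.3, 0.8, 0, 0], [-1, -0.2, 0.7, 0, 0]])

```text
time_s: 20.2
ee_pos: [0.4825, 0.0964, 0.1413]
tool_rot: [179.8, -0.0, -85.4]
contact_force: [0.5, 0.1, -3.0]
width: 0.411
grip_force: 60.4
```

>>> carry_out(deltas=[[-1, 0, 0.1, 0, 0], [-1, 0, 0, 0, 0], [-1, 0, 0, 0.5, 0], [-1, 0, 0, 0.7, 0], [-1, 0, 0, 0.7, 0], [-1, 0, 0, 0.7, 0], [-1, 0, 0, 0.3, 0], [-1, 0, 0, 0, 0]])

```text
time_s: 20.87
ee_pos: [0.4819, 0.0955, 0.0683]
tool_rot: [179.7, -0.1, -85.4]
contact_force: [0.8, -0.1, -2.1]
width: 0.407
grip_force: 60.5
```

>>> carry_out(deltas=[[-1, 0, 0, 0, 0], [-1, 0, 0, 0, 0], [-1, 0, 0, 0, 0]])

```text
time_s: 21.12
ee_pos: [0.4837, 0.0967, 0.0715]
tool_rot: [-179.9, 0.0, -85.4]
contact_force: [0.2, -0.9, -2.6]
width: 0.411
grip_force: 60.5
```

```bash
python3 -c "
from h import *
from station import ctrl
s=ctrl.sense();go(s,P[38],.0422)"
```

```text
t 21.12 [0.4837 0.0967 0.0715] [-1.7988e+02  5.0000e-02 -8.5360e+01] w 0.411 F 60.47015564145113 | units [-0.   -0.02  1.17] turn 0.02
```

>>> carry_out(deltas=[[-1, 0, 0, 0.4, 0], [-1, 0, 0, 0.4, 0], [-1, 0, 0, 0.2, 0], [-1, 0, 0, 0.1, 0], [-1, 0, 0, 0, 0], [-1, 0, 0, 0, 0], [-1, 0, 0, 0, 0]])

```text
time_s: 21.7
ee_pos: [0.4832, 0.0966, 0.0436]
tool_rot: [-179.9, 0.0, -85.3]
contact_force: [-0.8, -0.0, -3.0]
width: 0.408
grip_force: 60.5
```

>>> carry_out(deltas=[[-1, 0, 0, 0.05, 0], [-1, 0, 0, 0.05, 0], [-1, 0, 0, 0, 0], [-1, 0, 0, 0, 0]])

```text
time_s: 22.03
ee_pos: [0.4832, 0.0966, 0.0422]
tool_rot: [-179.9, 0.0, -85.3]
contact_force: [-2.8, -0.4, 7.6]
width: 0.409
grip_force: 61.5
```

>>> carry_out(deltas=[[0.5, 0, 0, 0, 0], [1, 0, 0, 0, 0], [1, 0, 0, 0, 0], [1, 0, 0, 0, 0], [1, 0, 0, 0, 0], [1, 0, 0, -0.4, 0], [1, 0, 0, -0.8, 0], [1, 0, 0, -0.8, 0]])

```text
time_s: 22.7
ee_pos: [0.4822, 0.096, 0.0904]
tool_rot: [179.9, -0.1, -85.4]
contact_force: [-0.5, 0.1, -0.6]
width: 1.004
grip_force: 0.0
```

>>> carry_out(deltas=[[1, 0, 0, -0.8, 0], [1, 0, 0, -0.8, 0], [1, 0, 0, -0.6, 0], [1, 0, 0, 0, 0], [1, 0, 0, 0, 0]])

```text
time_s: 23.12
ee_pos: [0.4829, 0.0966, 0.146]
tool_rot: [-179.9, 0.1, -85.4]
contact_force: [-0.1, 0.1, -0.8]
width: 0.997
grip_force: 0.0
```

```bash
python3 -c "
from h import *
from station import ctrl
s=ctrl.sense();go(s,S[30],.011)"
```

```text
t 23.12 [0.4829 0.0966 0.146 ] [-1.7992e+02  5.0000e-02 -8.5370e+01] w 0.997 F 0.0 | units [-0.95 -6.45  5.41] turn 0.02
```

>>> carry_out(deltas=[[0.5, -0.1, -0.7, 0, 0], [0.5, -0.1, -0.9, 0, 0], [0.5, -0.1, -0.9, 0, 0], [0.5, -0.1, -0.9, 0, 0], [0.5, -0.1, -0.9, 0, 0], [0.5, -0.15, -0.9, 0, 0], [0.5, -0.15, -0.8, 0, 0], [0.5, -0.15, -0.45, 0, 0]])

```text
time_s: 23.78
ee_pos: [0.6427, 0.1331, 0.1428]
tool_rot: [179.8, -0.1, -85.4]
contact_force: [-0.2, -0.4, -0.6]
width: 0.753
grip_force: 0.0
```

>>> carry_out(deltas=[[0.5, 0, 0, 0, 0], [0.5, 0, 0, 0.7, 0], [0.5, 0, 0, 0.8, 0], [0.5, 0, 0, 0.8, 0], [0.5, 0, 0, 0.7, 0], [0.5, 0, 0, 0, 0], [0.5, 0, 0, 0, 0], [0.5, 0, 0, 0, 0]])

```text
time_s: 24.45
ee_pos: [0.6417, 0.1331, 0.0711]
tool_rot: [-180.0, -0.0, -85.3]
contact_force: [-0.5, 0.3, 1.1]
width: 0.75
grip_force: 0.0
```

```bash
python3 -c "
from h import *
from station import ctrl
s=ctrl.sense();go(s,S[30],.011)"
```

```text
t 24.45 [0.6417 0.1331 0.0711] [-1.7997e+02 -1.0000e-02 -8.5340e+01] w 0.75 F 0.0 | units [-0.02 -0.01  2.4 ] turn 0.02
```

>>> carry_out(deltas=[[0.5, 0, 0, 0.6, 0], [0.5, 0, 0, 0.7, 0], [0.5, 0, 0, 0.6, 0], [0.5, 0, 0, 0.3, 0], [0.5, 0, 0, 0.1, 0], [0.5, 0, 0, 0, 0], [0.5, 0, 0, 0, 0], [0.5, 0, 0, 0, 0]])

```text
time_s: 25.12
ee_pos: [0.6424, 0.1335, 0.0144]
tool_rot: [-179.9, 0.0, -85.3]
contact_force: [0.5, 0.2, -0.1]
width: 0.754
grip_force: 0.0
```

>>> carry_out(deltas=[[-1, 0, 0, 0, 0], [-1, 0, 0, 0, 0], [-1, 0, 0, 0, 0], [-1, 0, 0, 0, 0], [-1, 0, 0, 0, 0], [-1, 0, 0, 0, 0], [-1, 0, 0, 0, 0], [-1, 0, 0, 0, 0]])

```text
time_s: 25.78
ee_pos: [0.6422, 0.1333, 0.014]
tool_rot: [-179.9, 0.0, -85.3]
contact_force: [-0.4, -0.0, 6.4]
width: 0.324
grip_force: 59.2
```

>>> carry_out(deltas=[[-1, 0, 0, -0.4, 0], [-1, 0, 0, -0.7, 0], [-1, 0, 0, -0.8, 0], [-1, 0, 0, -0.8, 0], [-1, 0, 0, -0.8, 0], [-1, 0, 0, -0.8, 0], [-1, 0, 0, -0.7, 0], [-1, 0, 0, 0, 0]])

```text
time_s: 26.45
ee_pos: [0.6434, 0.1337, 0.1422]
tool_rot: [-179.6, 0.1, -85.3]
contact_force: [1.2, 0.9, -0.4]
width: 0.322
grip_force: 59.3
```

```bash
python3 -c "
from h import *
from station import ctrl
s=ctrl.sense();go(s,P[30],.036)"
```

```text
t 26.45 [0.6434 0.1337 0.1422] [-1.7961e+02  1.0000e-01 -8.5330e+01] w 0.322 F 59.292829661935684 | units [-2.24  6.49  4.21] turn 0.02
```

>>> carry_out(deltas=[[-1, -0.14, 0.45, 0, 0], [-1, -0.3, 0.8, 0, 0], [-1, -0.3, 0.9, 0, 0], [-1, -0.3, 0.9, 0, 0], [-1, -0.3, 0.9, 0, 0], [-1, -0.3, 0.9, 0, 0], [-1, -0.3, 0.9, 0, 0], [-1, -0.3, 0.7, 0, 0]])

```text
time_s: 27.12
ee_pos: [0.4734, 0.1751, 0.1365]
tool_rot: [179.8, -0.1, -85.4]
contact_force: [-0.1, 0.4, -1.6]
width: 0.322
grip_force: 59.3
```

>>> carry_out(deltas=[[-1, 0, 0, 0, 0], [-1, 0, 0, 0, 0], [-1, 0, 0, 0.5, 0], [-1, 0, 0, 0.7, 0], [-1, 0, 0, 0.7, 0], [-1, 0, 0, 0.7, 0], [-1, 0, 0, 0.3, 0], [-1, 0, 0, 0, 0]])

```text
time_s: 27.78
ee_pos: [0.4756, 0.1747, 0.0632]
tool_rot: [179.7, -0.2, -85.4]
contact_force: [0.1, 0.3, -2.0]
width: 0.314
grip_force: 59.4
```

>>> carry_out(deltas=[[-1, 0, 0, 0, 0], [-1, 0, 0, 0, 0], [-1, 0, 0, 0, 0]])

```text
time_s: 28.03
ee_pos: [0.4771, 0.1763, 0.0665]
tool_rot: [-179.9, 0.1, -85.4]
contact_force: [0.5, 0.4, -1.6]
width: 0.32
grip_force: 59.4
```

```bash
python3 -c "
from h import *
from station import ctrl
s=ctrl.sense();go(s,P[30],.037)"
```

```text
t 28.03 [0.4771 0.1763 0.0665] [-1.7989e+02  6.0000e-02 -8.5360e+01] w 0.32 F 59.415498017751815 | units [-0.01 -0.03  1.18] turn 0.02
```

>>> carry_out(deltas=[[-1, 0, 0, 0.4, 0], [-1, 0, 0, 0.4, 0], [-1, 0, 0, 0.2, 0], [-1, 0, 0, 0.1, 0], [-1, 0, 0, 0, 0], [-1, 0, 0, 0, 0], [-1, 0, 0, 0, 0]])

```text
time_s: 28.62
ee_pos: [0.4764, 0.1759, 0.038]
tool_rot: [-180.0, 0.0, -85.4]
contact_force: [-0.5, -0.2, -1.5]
width: 0.322
grip_force: 59.5
```

>>> carry_out(deltas=[[-1, 0, 0, 0.05, 0], [-1, 0, 0, 0.04, 0], [-1, 0, 0, 0, 0], [-1, 0, 0, 0, 0]])

```text
time_s: 28.95
ee_pos: [0.4766, 0.1761, 0.037]
tool_rot: [-179.9, 0.0, -85.3]
contact_force: [-2.9, -0.4, 6.8]
width: 0.318
grip_force: 60.3
```

Contact. Releasing, then backing up and aside for a final look.

>>> carry_out(deltas=[[0.4, 0, 0, 0, 0], [0.8, 0, 0, 0, 0], [1, 0, 0, 0, 0], [1, 0, 0, 0, 0], [1, 0, 0, 0, 0], [1, 0, 0, -0.4, 0], [1, 0, 0, -0.8, 0], [1, 0, 0, -0.8, 0]])

```text
time_s: 29.62
ee_pos: [0.4759, 0.1755, 0.0863]
tool_rot: [179.9, -0.1, -85.3]
contact_force: [0.4, 0.0, 0.4]
width: 0.998
grip_force: 0.0
```

>>> carry_out(deltas=[[1, 0, 0, -0.8, 0], [1, 0, 0, -0.8, 0], [1, 0, 0, -0.8, 0], [1, 0, 0, -0.8, 0], [1, -0.8, 0, 0, 0], [1, -0.8, 0, 0, 0], [1, -0.8, 0, 0, 0], [1, -0.8, 0, 0, 0]])

```text
time_s: 30.28
ee_pos: [0.4697, 0.2563, 0.1669]
tool_rot: [-179.9, 0.0, -85.4]
contact_force: [0.4, 0.2, -0.1]
width: 1.001
grip_force: 0.0
```

>>> carry_out(deltas=[[1, -0.8, 0, 0, 0], [1, -0.8, 0, 0, 0], [1, -0.8, 0, 0, 0], [1, -0.8, 0, 0, 0], [1, -0.8, 0, 0, 0], [1, -0.8, 0, 0, 0], [1, 0, 0, 0, 0], [1, 0, 0, 0, 0]])

```text
time_s: 30.95
ee_pos: [0.4598, 0.3758, 0.166]
tool_rot: [180.0, -0.0, -85.3]
contact_force: [1.0, 0.7, 0.6]
width: 1.001
grip_force: 0.0
```

```bash
python3 - <<'E'
from station import ctrl
import cv2
a=ctrl.snapshot("top")[190:350,190:450,::-1]
cv2.imwrite("pics/c2.png",cv2.resize(a,None,fx=3,fy=3,interpolation=cv2.INTER_CUBIC))
a=ctrl.snapshot("scene")[180:400,160:440,::-1]
cv2.imwrite("pics/c3.png",cv2.resize(a,None,fx=2.7,fy=2.7,interpolation=cv2.INTER_CUBIC))
E
```

```text
(no output)
```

View pics/c2.png

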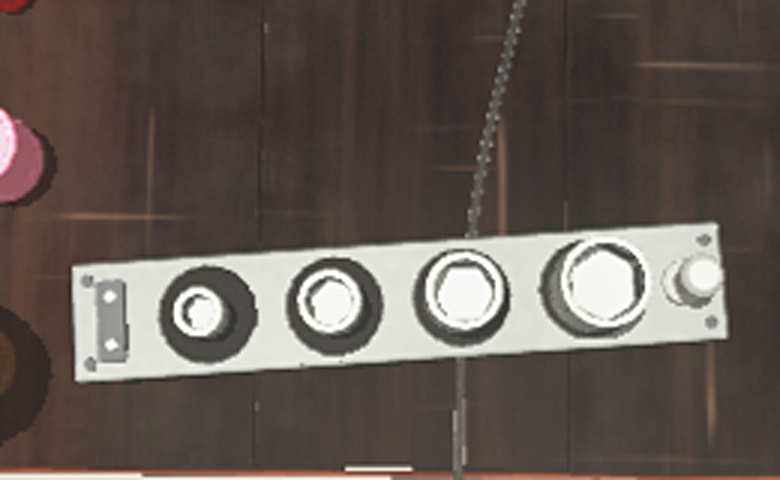

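View pics/c3.png

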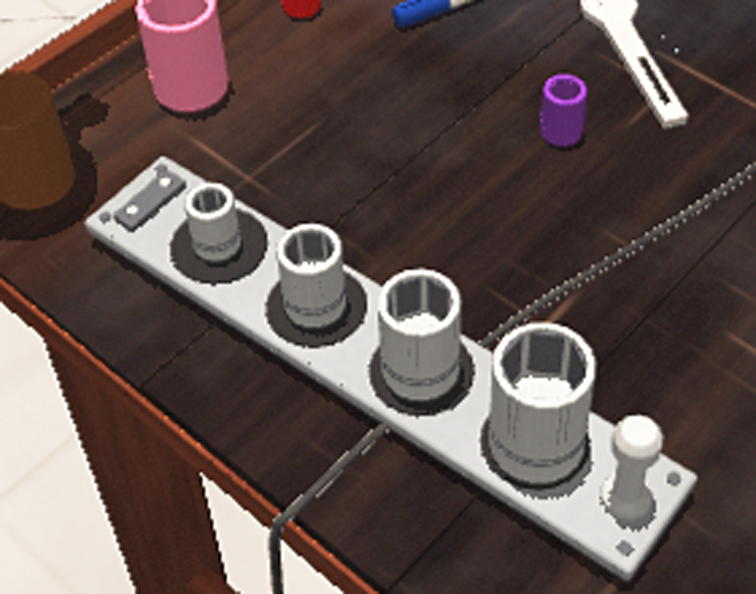

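All four sockets stand upright in order. The rim centres in the top crop are 54 (602,286), 46 (465,289), 38 (331,301) and 30 (200,311). I'll check them numerically, then hand in.

```bash
python3 - <<'E'
from h import *
from station import ctrl
c=ctrl.camera_info("top");ok=1
for n,x,y,z in((54,602,286,.101),(46,465,289,.089),(38,331,301,.077),(30,200,311,.065)):
    e=w(c,190+(x+.5)/3-.5,190+(y+.5)/3-.5,z)[:2]-P[n];print(n,e.round(4));ok&=abs(e).max()<.008
if ok: print(ctrl.finish_job())
E
```

```text
54 [-0.0039  0.0014]
46 [0.0008 0.0001]
38 [-0.0005 -0.0005]
30 [-0.0002 -0.0009]
the job is handed in; nothing more can be done
None
```

The four sockets stand upright, mouth up, on their pads in order of size from the post (54, 46, 38, 30), each within about 4 mm of its pad centre in the last camera check, and the job is handed in at about 31 s.

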